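# Balance a ballasted boom over an edge and mark the point

### The arm

A 7-joint arm with a two-finger parallel gripper is mounted at the origin on the work surface. World frame = base frame: x ahead of the robot, y to its left, z up, the work surface at z = 0. Lengths are in m, angles in rad, forces in N, time in s.
With the tool pointing down it reaches from about 0.4 to 0.85 m from the base axis. Payload 6.9 kg.
Tool frame: the origin (TCP) lies between the finger pads; the fingertips stand 19 mm ahead of it and the grasp point (between the pads) is the TCP; z points along the fingers, y is the line along which they close (so a half turn about z gives the same grasp; the last joint's range is limited). The gripper opens to 85 mm and grips with 20 to 120 N. Pads are 22 mm wide; open, the fingers measure 114 mm over their backs; the gripper's body (76 mm by 85 mm) begins 54 mm behind the grasp point. The pads swing forward as they close: fully open they stand 13 mm farther back than shut.
Start: joints at [1.288, 0.507, -0.238, 1.5, 0.126, 1.149, -0.155], TCP at [0.237, -0.578, 0.25] pointing down, gripper open.
Joint ranges: [-3.08, 3.08], [-0.24, 2.05], [-1.43, 1.35], [0, 2.5], [-1.52, 4.66], [0.17, 1.96], [-2.89, 2.89]. Speed limits (rad/s): [2.39, 2.39, 3.14, 3.14, 3.14, 3.14, 3.14].

### API

Orientations are given as a rotation vector (axis times angle).
In Python, from workcell import arm, read_camera, ticket, regions_of, spot_point gives the robot as it stands.
- The arm moves only by the tool play_rows, never from a script. Its argument "series" is a list of rows, each a list of 7 numbers: the shift along the tool's x, y, z in mm, then the turn, a rotation vector about the tool's x, y, z in degrees, then the finger opening in mm, from 0 to 85.4. In form: [[dx, dy, dz, wx, wy, wz, claw], ...]. A call has 1 to 8 rows; each row is the pose to reach, as a shift and turn from the pose commanded when the call began, along the tool's axes at that moment; what a row does not reach only later rows make up. A row lasts 1/8 s, in which the tool goes at most 62.5 mm and 10.7 degrees, less where a joint would pass 70% of its speed; a pose out of reach is approached as far as the arm can. A call with a gripper value outside its range is refused whole. The fingers move at their own pace and stop on an object; "newtons" is the grip in N (left out, the last holds). Time passes only in rows, so rows that repeat a pose let the fingers close. It gives the time, the measured TCP pose, the force, the opening and the grip force at its end, in the units of the state.
- arm.get_state(): the state, without advancing time (a new reading comes with each control period).
- read_camera(name): name is "side" or "top"; returns a dict with "pixels" (420x560x3 uint8, red, green, blue), "K" (3x3 intrinsics, pixels), "pose" (4x4, takes a point from camera to world coordinates). Camera axes: x right, y down, z forward; pixel columns grow to the right and rows downward; lengths in m; the calibration is good to about 2 mm. A picture is of the moment at which its call begins. There is no depth.
- ticket.job_done(): hands the job in; it is judged then, once.
Trained networks look in a picture, given as the dict that the camera call returned (one of the last four; its "shot" number tells which), for a name from the list of things; names that differ only in an ending like _2 or _b are one class to them, and where a whole thing is asked for, a point or a joint stands for the part that bears it (a point fixed in the world has none). Each returns a list of dicts, best first, with "confidence" (0 to 1); they miss things now and then, are a little off and sometimes report something else, mostly with a low value. They report only what shows in the picture. A call takes as long as a camera call. They do not tell look-alikes from the thing itself.
- regions_of(label, picture): "mask" (420x560 bool, what is visible of it) and "xy" ([column, row] in pixels, amid what is visible of it).
- spot_point(label, picture): "xy" ([column, row] in pixels: a listed point, or the origin of a listed thing).
The state is a dict: "time_s": time; "joints": joint angles; "joint_vel": joint speeds; "tau": joint torques, N m; "tool_pos": TCP position; "ee_rot": TCP orientation; "wrist_force": force on the tool from outside, world axes, zero at the start; "ft_torque": the same for the moment, N m; "opening": finger opening in m; "grasp_force": force on a finger pad.
Only numpy, scipy, OpenCV 4.12 (cv2) and the standard library are available. Lean on these libraries where they do the work, as an engineer would, in place of code of your own. Each camera call takes 0.05 s, during which the arm holds its last target. There are 200 camera calls.

### The job

Find the balance point of the long square boom: keep it on the block and slide it lengthwise through its guide, over the edge, and stop pushing as soon as its front end tips down onto the cork step. Leave it lying just tipped like that, and mark the balance point by setting the saddle rider that fits over the boom squarely astride it, right above the block's edge.

Things in the scene. Friction and masses are not known exactly. Their poses are not given: they have to be found in the camera images.
- stand: fixed aluminium block 150 long, 70 wide, top 40 mm above the table, on a thin base plate. Origin at table level below the middle of its front (fulcrum) edge, which runs along y; x is the way the boom slides, off the block, which fills x = -150 to 0 mm. Two guide cheeks on top (8 mm high, 28 mm apart, x = -130 to -50) keep the boom along x.
- rest: low cork step of the same fixture, ahead of the edge: 110 x 60 mm, top 20 mm above the table, x = 135 to 245 mm in the stand's frame; origin at the centre of its underside. The boom's front end drops 20 mm onto it when it tips (5 to 8 degrees) and then lies still, held by friction.
- boom: pale square bar, black end caps, 380 x 24 x 24 mm, 0.7 kg, loose between the cheeks, rear end out behind the block. Origin mid-length on its underside; x to the front end, z up. Hidden ballast: balance point up to 35 mm either side of the middle, at first 20 to 120 mm behind the edge. Pushed on its rear end along x it slides, tips by itself as that point passes the edge; 15 mm further is too far.
- rider: aluminium U, black tab on top: 20 long (x), 42 wide (y); slot 30 wide, 14 deep, open below, along x; plate over it 6 thick; tab 16 (x) x 12 (y) x 30 high, top 50 mm above the feet; 40 g. Origin central, level with the feet; z up. Seated: x along the boom, plate on its top, feet 14 mm below that. Two pieces near it with the same tab do not fit: a narrow one (slot 12 mm) and a solid round one.
Mind the look-alikes: they are no part of the job. Leave any orange or yellow look-alike of the rider alone.

How it is judged:
By the outcome, as a careful person would: the job done as asked, in the order asked, and still so for the second after the job is handed in, with the robot touching nothing.
It also fails if it takes over 72 s, if anything falls off the work surface, if the arm or the gripper's body presses on something with over 40 N, if the wrist force passes 120 N, or if a joint passes its speed limit or range.

## Working session

There is one attempt and no reset: what is moved stays moved. The work goes in short steps, Python scripts to look and compute and a tool call to move; the robot and the scene stay as the last step left them, time stands still between calls to the robot, and variables do not carry over. Pictures are saved under pics/ and viewed, at most 10 in all, crops included, and the job is handed in when it is done.

Besides the shell and the picture viewer there is one more tool, called after "Request:" as name([rows], argument=value, ...), one row to a line, values as JSON. play_rows: Moves the arm, as the interface text tells. Its arguments: {"type":"object","properties":{"series":{"type":"array"},"newtons":{"type":"number"}},"required":["series"]}

```bash
mkdir -p pics; ls
cat > h.py <<'E'
import numpy as np, cv2
from workcell import arm, read_camera, ticket, regions_of, spot_point
from scipy.spatial.transform import Rotation as R
def proj(c,P):
    T=np.linalg.inv(c['pose']); p=T[:3,:3]@np.asarray(P,float)+T[:3,3]; q=c['K']@p; return q[:2]/q[2]
def ray(c,uv):
    d=np.linalg.inv(c['K'])@np.array([uv[0],uv[1],1.]); return c['pose'][:3,3], c['pose'][:3,:3]@d
def at_z(c,uv,z):
    o,d=ray(c,uv); return o+d*(z-o[2])/d[2]
def save(c,n,box=None,s=1):
    im=c['pixels'][...,::-1]
    if box: im=im[box[1]:box[3],box[0]:box[2]]
    cv2.imwrite('pics/'+n,cv2.resize(im,None,fx=s,fy=s,interpolation=cv2.INTER_CUBIC))
E
python3 - <<'E'
from h import *
s=arm.get_state(); print(s['time_s'],s['tool_pos'],s['ee_rot'],s['opening'])
a=read_camera('top');b=read_camera('side')
im=np.hstack([a['pixels'],b['pixels']])
save(a,'t0.png',None,1.42);save(b,'s0.png',None,1.42)
for c in(a,b):
  print(c['pose'].round(3).tolist(),c['K'][0,0])
  for l in('stand','rest','boom','rider'):
    print(l,[(np.round(d['xy'],1).tolist(),round(d['confidence'],2)) for d in spot_point(l,c)],[(np.round(d['xy'],1).tolist(),round(d['confidence'],2),int(d['mask'].sum())) for d in regions_of(l,c)])
E
```

```text
pics
0.0 [ 0.23665918 -0.57795274  0.24942185] [-3.08071040e+00 -6.06442277e-01  5.75689278e-04] 0.08526284033286212
[[0.022, -0.98, 0.196, 0.466], [-1.0, -0.026, -0.016, 0.093], [0.021, -0.196, -0.98, 0.701], [0.0, 0.0, 0.0, 1.0]] 463.4844420809563
stand [([310.5, 268.8], 0.89), ([179.9, 251.7], 0.48)] [([257.2, 269.0], 0.95, 9600)]
rest [([181.6, 251.5], 0.64)] [([182.2, 252.9], 0.85, 3083)]
boom [([357.8, 265.6], 0.8)] [([367.5, 265.6], 0.96, 5168)]
rider [([327.1, 189.7], 0.85), ([380.1, 167.6], 0.69), ([343.4, 132.6], 0.69), ([308.0, 265.4], 0.55)] [([341.6, 129.0], 0.98, 434), ([328.3, 183.8], 0.7, 381), ([384.8, 164.5], 0.65, 478)]
[[0.887, -0.345, 0.306, 0.338], [-0.461, -0.635, 0.62, -0.402], [-0.019, -0.691, -0.722, 0.651], [0.0, 0.0, 0.0, 1.0]] 543.9681033560116
stand [([253.2, 294.0], 0.86), ([213.1, 203.4], 0.27)] [([245.2, 287.8], 0.88, 7305)]
rest [([213.7, 209.0], 0.59)] [([207.1, 200.7], 0.94, 1580), ([391.5, 300.2], 0.67, 600), ([276.6, 322.0], 0.41, 5012)]
boom [([270.5, 311.5], 0.83)] [([279.7, 322.5], 0.76, 5338)]
rider [([392.4, 264.8], 0.97), ([386.9, 307.0], 0.86), ([339.1, 276.1], 0.56)] [([337.0, 264.8], 0.95, 567), ([390.3, 299.9], 0.83, 643), ([394.5, 255.9], 0.78, 548)]
```

View pics/t0.png

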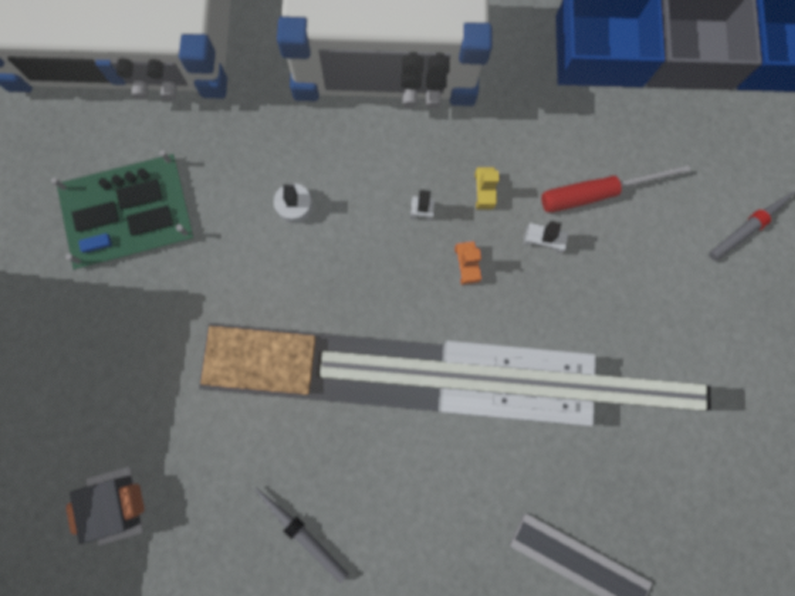

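View pics/s0.png

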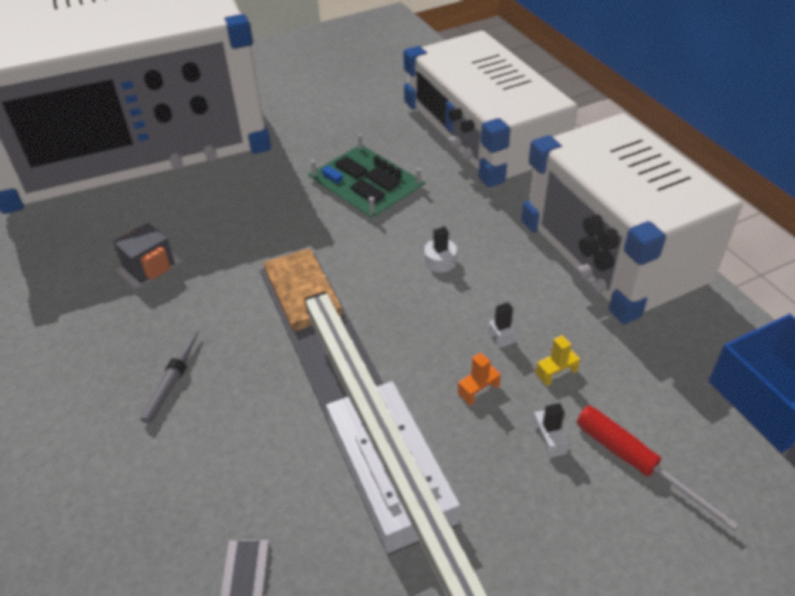

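Rider candidates, in top-view pixels: round (205,141), narrow U (298,143), orange (330,185), yellow (343,132) and the wide aluminium U (385,166). The wide U fits, because it is silver with a black tab and a wide slot. I'll confirm that in a crop and measure.

Run:
```python
from h import *
a=read_camera('top');b=read_camera('side')
A=a['pixels'][110:200,280:420,::-1];B=b['pixels'][200:330,320:420,::-1]
A=cv2.resize(A,(560,360),interpolation=2);B=cv2.resize(B,(230,300),interpolation=2)
B=cv2.copyMakeBorder(B,0,60,0,0,0);cv2.imwrite('pics/c1.png',np.hstack([A,B]))
def near(L,uv): return min(L,key=lambda d:np.hypot(*(np.array(d['xy'])-uv)))
st=regions_of('stand',a)[0]['mask']; bm=regions_of('boom',a)[0]['mask']; rs=regions_of('rest',a)[0]['mask']
def rect(m,z):
    c=max(cv2.findContours(m.astype(np.uint8),0,2)[0],key=cv2.contourArea)
    W=np.array([at_z(a,p,z)[:2] for p in c[:,0].astype(float)])
    r=cv2.minAreaRect((W*1000).astype(np.float32)); return r,cv2.boxPoints(r)
print('boom@64',rect(bm,.064));print('rest@20',rect(rs,.02))
g=a['pixels'].astype(int); 
lum=g.min(2); m=(lum>130)&st&~cv2.dilate(bm.astype(np.uint8),np.ones((3,3))).astype(bool)
m=cv2.morphologyEx(m.astype(np.uint8),cv2.MORPH_CLOSE,np.ones((25,25)))
print('stand@40',rect(m,.04))
for uv in ((311,269),(180,252)): print(uv)
rt=near(regions_of('rider',a),(385,166));rsd=near(regions_of('rider',b),(390,300))
spa=near(spot_point('rider',a),(380,168))['xy'];spb=near(spot_point('rider',b),(387,307))['xy']
print('rider',at_z(a,spa,0),at_z(b,spb,0)); print('stand',at_z(a,(310.5,268.8),0),at_z(b,(253.2,294),0));print('boom o',at_z(a,(357.8,265.6),.04),at_z(b,(270.5,311.5),.04))
print('rider mask rect@20',rect(rt['mask'],.02))
# black tab
for c,mk in((a,rt['mask']),(b,rsd['mask'])):
    k=mk&(c['pixels'].max(2)<70); ys,xs=np.nonzero(k); print('tab',xs.min(),xs.max(),ys.min(),ys.max(),xs.mean(),ys.mean(),len(xs))
ca=a;
```

```text
boom@64 (((499.9987487792969, -33.09632873535156), (380.4059143066406, 26.610946655273438), 86.57704162597656), array([[ 475.3607 , -222.16554],
       [ 501.92413, -223.75438],
       [ 524.63684,  155.97289],
       [ 498.07336,  157.56172]], dtype=float32))
rest@20 (((518.317626953125, 221.22952270507812), (111.13912963867188, 60.4227409362793), 86.1959228515625), array([[484.48605, 167.78676],
       [544.7757 , 163.77803],
       [552.1492 , 274.6723 ],
       [491.85956, 278.68103]], dtype=float32))
stand@40 (((500.1957702636719, -41.185760498046875), (152.87368774414062, 72.62847900390625), 86.29019165039062), array([[ 459.01193 , -115.11279 ],
       [ 531.4882  , -119.81207 ],
       [ 541.37964 ,   32.741272],
       [ 468.90332 ,   37.44055 ]], dtype=float32))
(311, 269)
(180, 252)
rider [ 0.65763004 -0.07805362  0.        ] [ 0.65564029 -0.07954544  0.        ]
stand [0.50040989 0.03123173 0.        ] [0.50184665 0.03077034 0.        ]
boom o [ 0.50450922 -0.03238916  0.04      ] [ 0.49993106 -0.03208805  0.04      ]
rider mask rect@20 (((659.904541015625, -78.87294006347656), (44.93235778808594, 34.77484130859375), 76.43303680419922), array([[ 637.7322 ,  -96.63347],
       [ 671.5366 , -104.791  ],
       [ 682.0769 ,  -61.11241],
       [ 648.27246,  -52.95488]], dtype=float32))
tab 383 393 157 169 388.0810810810811 163.00900900900902 111
tab 383 396 285 303 389.55882352941177 293.6470588235294 204
```

View pics/c1.png

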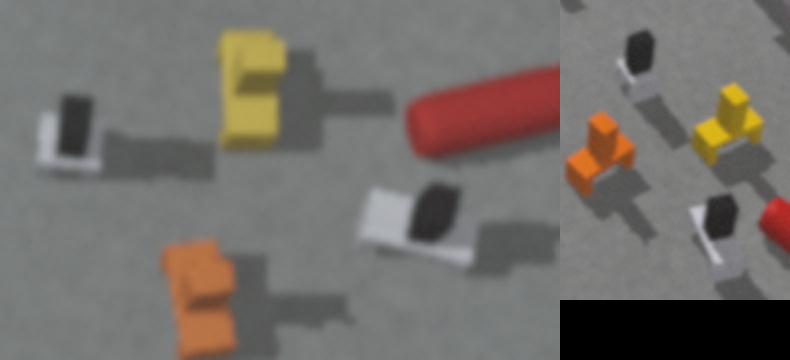

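The crop confirms it: the silver U at top-view (385,166) has a wide slot and a black tab. The piece at (298,143) is narrow, and the orange and yellow ones are look-alikes. I'll push first.

```bash
cat >> h.py <<'E'
def rot(yaw_y,pitch=0,axis=None):
    "tool down, tool y at world angle yaw_y (deg); optional tilt about world axis"
    t=np.radians(yaw_y); y=np.array([np.cos(t),np.sin(t),0]); z=np.array([0,0,-1.]); M=np.c_[np.cross(y,z),y,z]
    if pitch: M=R.from_rotvec(np.radians(pitch)*np.asarray(axis)).as_matrix()@M
    return M
def go(pos,M):
    s=arm.get_state(); M0=R.from_rotvec(s['ee_rot']).as_matrix()
    d=M0.T@(np.array(pos)-s['tool_pos'])*1000; w=R.from_matrix(M0.T@M).as_rotvec(degrees=True)
    print('t',round(s['time_s'],2),'shift',d.round(1),'turn',w.round(1),'F',np.round(s['wrist_force'],1))
E
python3 - <<'E'
from h import *
go([.488,-.262,.25],rot(-3.7)); go([.488,-.262,.062],rot(-3.7))
E
```

```text
t 1.35 shift [ 3.523e+02 -1.976e+02  3.000e-01] turn [ -0.   0. -64.] F [-0.5 -0.1 -0.3]
t 1.35 shift [ 352.3 -197.6  188.3] turn [ -0.   0. -64.] F [-0.5 -0.1 -0.3]
```

Request:
play_rows([
  [50,-28,0,0,0,-9,0],
  [100,-56,0,0,0,-18,0],
  [151,-85,0,0,0,-27,0],
  [201,-113,0,0,0,-37,0],
  [252,-141,0,0,0,-46,0],
  [302,-169,0,0,0,-55,0],
  [352,-198,0,0,0,-64,0],
  [352,-198,0,0,0,-64,0],
])

```text
time_s: 2.35
tool_pos: [0.4907, -0.2565, 0.2508]
ee_rot: [2.281, 2.16, 0.005]
wrist_force: [-0.0, 0.6, -0.4]
opening: -0.0001
grasp_force: 0.0
```

Request:
play_rows([
  [0,0,50,0,0,0,0],
  [0,0,100,0,0,0,0],
  [0,0,150,0,0,0,0],
  [0,0,188,0,0,0,0],
  [0,0,188,0,0,0,0],
])

```text
time_s: 2.98
tool_pos: [0.4854, -0.2619, 0.06]
ee_rot: [-2.29, -2.143, 0.004]
wrist_force: [-0.6, 0.8, 0.3]
opening: -0.0002
grasp_force: 0.0
```

Run:
```python
from h import *
go([.488,-.262,.062],rot(-3.7)); s=arm.get_state(); print(s['tool_pos'],R.from_rotvec(s['ee_rot']).as_matrix().round(3))
b=read_camera('top');save(b,'p1.png',(250,150,540,400),2.4)
```

```text
t 2.98 shift [ 0.1  2.6 -2. ] turn [-0.3 -0.1 -0.1] F [-0.6  0.8  0.3]
[ 0.48537732 -0.26194935  0.0599937 ] [[ 0.066  0.998 -0.005]
 [ 0.998 -0.066  0.002]
 [ 0.002 -0.005 -1.   ]]
```

View pics/p1.png

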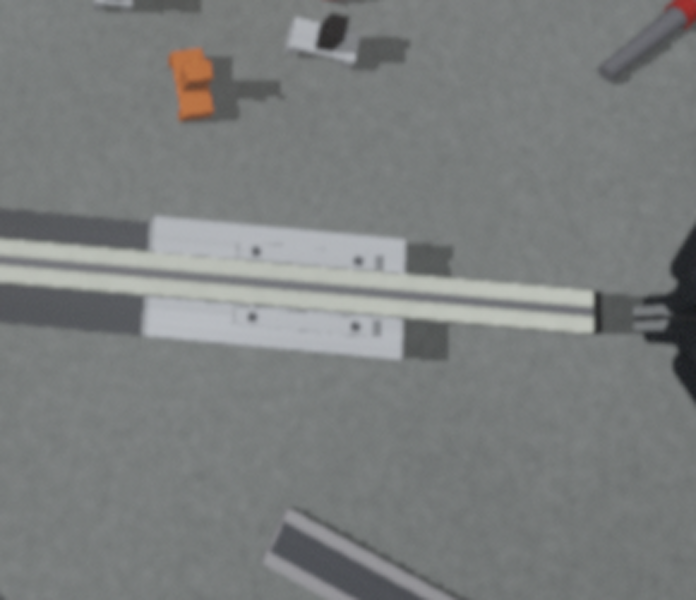

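The closed fingers stand in line behind the rear cap (crop 640,318; the cap is at 598,312). Tool +x is the push direction.

Request:
play_rows([
  [9,2,-1,0,0,0,0],
  [18,2,-1,0,0,0,0],
  [25,2,-1,0,0,0,0],
  [29,2,-1,0,0,0,0],
  [33,2,-1,0,0,0,0],
  [37,2,-1,0,0,0,0],
  [41,2,-1,0,0,0,0],
  [44,2,-1,0,0,0,0],
])

```text
time_s: 4.03
tool_pos: [0.4928, -0.2201, 0.0641]
ee_rot: [2.292, 2.144, -0.002]
wrist_force: [-0.2, -7.2, 5.5]
opening: -0.0006
grasp_force: 3.2
```

```bash
cat >> h.py <<'E'
def check():
    s=arm.get_state(); b=read_camera('side'); 
    m=regions_of('boom',b)
    if not m: print('none'); return b
    m=m[0]['mask']; ys,xs=np.nonzero(m); k=ys<=ys.min()+2
    uv=(xs[k].mean(),ys.min())
    # front end top pixel: position along y if at untipped height
    print('t',s['time_s'],'y',s['tool_pos'][1].round(4),'z',s['tool_pos'][2].round(4),'F',np.round(s['wrist_force'],1),'front px',np.round(uv,1))
    f=s['tool_pos'][1]+.011+.379
    print(' pred flat',proj(b,[.512,f,.064]).round(1),'tipped',proj(b,[.512,f,.044]).round(1))
    return b
E
python3 - <<'E'
from h import *
check()
E
```

```text
t 4.025 y -0.2201 z 0.0641 F [-0.2 -7.2  5.5] front px [220.2 222. ]
 pred flat [217.8 200.8] tipped [219.2 209.9]
```

Run:
```python
from h import *
b=check();a=read_camera('top')
cv2.imwrite('pics/p2.png',cv2.resize(np.hstack([b['pixels'][180:420,140:400],a['pixels'][180:420,150:520]])[...,::-1],None,fx=1.26,fy=1.26))
bm=regions_of('boom',a)[0]['mask'];c=max(cv2.findContours(bm.astype(np.uint8),0,2)[0],key=cv2.contourArea)
W=np.array([at_z(a,p,.064)[:2]*1000 for p in c[:,0].astype(float)]);r=cv2.minAreaRect(W.astype(np.float32));print(r,cv2.boxPoints(r))
```

```text
t 4.125 y -0.2195 z 0.064 F [ 0.1 -4.1  3.5] front px [219.1 221. ]
 pred flat [217.7 200.6] tipped [219.  209.7]
((500.35174560546875, -18.947357177734375), (378.3230895996094, 26.156049728393555), 86.55803680419922) [[ 475.94052 -206.98251]
 [ 502.0494  -208.55286]
 [ 524.76294  169.0878 ]
 [ 498.65408  170.65814]]
```

View pics/p2.png

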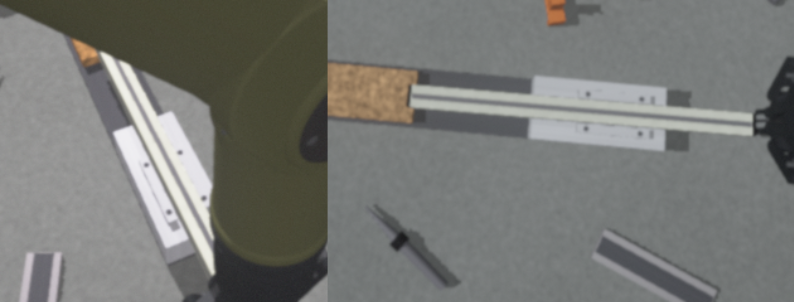

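Not tipped yet: top-view length is 378 mm, and a tipped boom would look longer because its rear rises. The finger is carrying a vertical friction force that could hold the rear down, so I'll back off a little after each push to let it tip freely.

Request:
play_rows([
  [-3,0,0,0,0,0,0],
  [-6,0,0,0,0,0,0],
  [-6,0,0,0,0,0,0],
  [-6,0,0,0,0,0,0],
])

```text
time_s: 4.82
tool_pos: [0.492, -0.2236, 0.0632]
ee_rot: [-2.292, -2.148, -0.0]
wrist_force: [-0.6, 0.1, 0.7]
opening: 0.0003
grasp_force: 0.0
```

```bash
cat >> h.py <<'E'
def chk():
    s=arm.get_state(); a=read_camera('top')
    bm=regions_of('boom',a)[0]['mask'];c=max(cv2.findContours(bm.astype(np.uint8),0,2)[0],key=cv2.contourArea)
    W=np.array([at_z(a,p,.064)[:2]*1000 for p in c[:,0].astype(float)]);r=cv2.minAreaRect(W.astype(np.float32));p=cv2.boxPoints(r)
    p=p[np.argsort(p[:,1])]
    print('t',round(s['time_s'],2),'tool',s['tool_pos'].round(4),'F',np.round(s['wrist_force'],1),'len',max(r[1]),'rear',p[:2].mean(0),'front',p[2:].mean(0),'w',np.linalg.norm(p[0]-p[1]))
    return a
E
python3 - <<'E'
from h import *
chk()
E
```

```text
t 4.83 tool [ 0.492  -0.2236  0.0632] F [-0.6  0.1  0.7] len 379.50091552734375 rear [ 489.23703 -209.10188] front [512.5332  169.68333] w 25.48648
```

Request:
play_rows([
  [5,0,0,0,0,0,0],
  [8,0,0,0,0,0,0],
  [10,0,0,0,0,0,0],
  [12,0,0,0,0,0,0],
  [14,0,0,0,0,0,0],
  [16,0,0,0,0,0,0],
  [17,0,0,0,0,0,0],
  [12,0,0,0,0,0,0],
])

```text
time_s: 5.92
tool_pos: [0.4931, -0.2108, 0.0634]
ee_rot: [-2.29, -2.149, -0.002]
wrist_force: [0.1, 0.6, 0.5]
opening: -0.0
grasp_force: 0.0
```

Run:
```python
from h import *
chk()
```

```text
t 5.92 tool [ 0.4931 -0.2108  0.0634] F [0.1 0.6 0.5] len 380.9994201660156 rear [ 490.0893  -195.38475] front [513.0637  184.92134] w 27.615347
```

Request:
play_rows([
  [4,0,0,0,0,0,0],
  [6,0,0,0,0,0,0],
  [7,0,0,0,0,0,0],
  [8,0,0,0,0,0,0],
  [9,0,0,0,0,0,0],
  [10,0,0,0,0,0,0],
  [5,0,0,0,0,0,0],
  [5,0,0,0,0,0,0],
])

```text
time_s: 7.02
tool_pos: [0.4932, -0.2068, 0.0632]
ee_rot: [-2.292, -2.148, -0.001]
wrist_force: [0.2, -0.7, -0.1]
opening: 0.0
grasp_force: 0.0
```

Run:
```python
from h import *
chk()
```

```text
t 7.03 tool [ 0.4932 -0.2068  0.0632] F [ 0.2 -0.7 -0.1] len 380.5978698730469 rear [ 490.40347 -191.2392 ] front [513.1     188.68134] w 25.617796
```

Request:
play_rows([
  [4,0,0,0,0,0,0],
  [6,0,0,0,0,0,0],
  [7,0,0,0,0,0,0],
  [8,0,0,0,0,0,0],
  [9,0,0,0,0,0,0],
  [10,0,0,0,0,0,0],
  [5,0,0,0,0,0,0],
  [5,0,0,0,0,0,0],
])

```text
time_s: 8.12
tool_pos: [0.4935, -0.2017, 0.0632]
ee_rot: [-2.292, -2.148, -0.001]
wrist_force: [-0.1, -0.2, -0.2]
opening: 0.0002
grasp_force: 0.0
```

Run:
```python
from h import *
chk()
```

```text
t 8.12 tool [ 0.4935 -0.2017  0.0632] F [-0.1 -0.2 -0.2] len 379.6563415527344 rear [ 491.40366 -185.83272] front [512.8217  193.21898] w 25.799511
```

Request:
play_rows([
  [4,0,0,0,0,0,0],
  [6,0,0,0,0,0,0],
  [7,0,0,0,0,0,0],
  [8,0,0,0,0,0,0],
  [9,0,0,0,0,0,0],
  [10,0,0,0,0,0,0],
  [5,0,0,0,0,0,0],
  [5,0,0,0,0,0,0],
])

```text
time_s: 9.22
tool_pos: [0.4938, -0.1967, 0.0632]
ee_rot: [-2.292, -2.148, -0.001]
wrist_force: [0.3, -0.0, 0.2]
opening: -0.0003
grasp_force: 0.0
```

Run:
```python
from h import *
chk()
```

```text
Traceback (most recent call last):
  File "h.py", line 36, in chk
    bm=regions_of('boom',a)[0]['mask'];c=max(cv2.findContours(bm.astype(np.uint8),0,2)[0],key=cv2.contourArea)
       ~~~~~~~~~~~~~~~~~~~~^^^
IndexError: list index out of range
```

```bash
sed -i "s/    s=arm.get_state(); a=read_camera('top')$/    s=arm.get_state(); a=read_camera('top'); a=a if regions_of('boom',a) else read_camera('top')/" h.py
python3 - <<'E'
from h import *
chk()
E
```

```text
t 9.32 tool [ 0.4938 -0.1965  0.0632] F [-0.7  0.1  0.3] len 379.42999267578125 rear [ 490.9772  -180.26839] front [513.60376 198.48637] w 25.879797
```

Request:
play_rows([
  [4,0,0,0,0,0,0],
  [6,0,0,0,0,0,0],
  [7,0,0,0,0,0,0],
  [8,0,0,0,0,0,0],
  [9,0,0,0,0,0,0],
  [10,0,0,0,0,0,0],
  [5,0,0,0,0,0,0],
  [5,0,0,0,0,0,0],
])

```text
time_s: 10.48
tool_pos: [0.4941, -0.1917, 0.0632]
ee_rot: [-2.292, -2.148, -0.001]
wrist_force: [0.0, -0.4, -0.3]
opening: -0.0001
grasp_force: 0.0
```

Run:
```python
from h import *
chk()
```

```text
t 10.47 tool [ 0.4941 -0.1917  0.0632] F [ 0.  -0.4 -0.3] len 380.2420654296875 rear [ 491.04272 -176.14156] front [513.3394  203.44621] w 27.392014
```

Request:
play_rows([
  [4,0,0,0,0,0,0],
  [6,0,0,0,0,0,0],
  [7,0,0,0,0,0,0],
  [8,0,0,0,0,0,0],
  [9,0,0,0,0,0,0],
  [10,0,0,0,0,0,0],
  [5,0,0,0,0,0,0],
  [5,0,0,0,0,0,0],
])

```text
time_s: 11.62
tool_pos: [0.4944, -0.1867, 0.0632]
ee_rot: [-2.292, -2.148, -0.001]
wrist_force: [0.2, 0.2, 0.8]
opening: 0.0001
grasp_force: 0.0
```

Run:
```python
from h import *
chk()
```

```text
t 11.62 tool [ 0.4944 -0.1867  0.0632] F [0.2 0.2 0.8] len 379.6534118652344 rear [ 491.93573 -170.70567] front [514.50867 208.27608] w 25.21505
```

Request:
play_rows([
  [4,0,0,0,0,0,0],
  [6,0,0,0,0,0,0],
  [7,0,0,0,0,0,0],
  [8,0,0,0,0,0,0],
  [9,0,0,0,0,0,0],
  [10,0,0,0,0,0,0],
  [5,0,0,0,0,0,0],
  [5,0,0,0,0,0,0],
])

```text
time_s: 12.78
tool_pos: [0.4948, -0.1817, 0.0632]
ee_rot: [-2.292, -2.148, -0.001]
wrist_force: [-1.0, -0.1, -0.3]
opening: -0.0
grasp_force: 0.0
```

Run:
```python
from h import *
chk()
```

```text
t 12.78 tool [ 0.4948 -0.1817  0.0632] F [-1.  -0.1 -0.3] len 379.2992858886719 rear [ 491.75305 -165.22194] front [515.09625 213.35835] w 26.514952
```

Request:
play_rows([
  [4,0,0,0,0,0,0],
  [6,0,0,0,0,0,0],
  [7,0,0,0,0,0,0],
  [8,0,0,0,0,0,0],
  [9,0,0,0,0,0,0],
  [10,0,0,0,0,0,0],
  [5,0,0,0,0,0,0],
  [5,0,0,0,0,0,0],
])

```text
time_s: 13.92
tool_pos: [0.4951, -0.1767, 0.0632]
ee_rot: [-2.292, -2.148, -0.001]
wrist_force: [0.4, -0.1, 0.3]
opening: -0.0001
grasp_force: 0.0
```

Run:
```python
from h import *
chk()
```

```text
t 13.93 tool [ 0.4951 -0.1767  0.0632] F [ 0.4 -0.1  0.3] len 381.6432800292969 rear [ 494.18317 -165.2862 ] front [514.5815  215.81158] w 26.723412
```

Run:
```python
from h import *
a=chk();b=read_camera('side')
cv2.imwrite('pics/p3.png',cv2.resize(np.hstack([b['pixels'][180:380,130:330],a['pixels'][180:380,140:480]])[...,::-1],None,fx=1.45,fy=1.45))
```

```text
t 14.07 tool [ 0.4951 -0.1766  0.0632] F [-1.1 -0.6 -0.1] len 381.72967529296875 rear [ 493.86075 -165.28116] front [513.82477 215.92612] w 25.630169
```

View pics/p3.png

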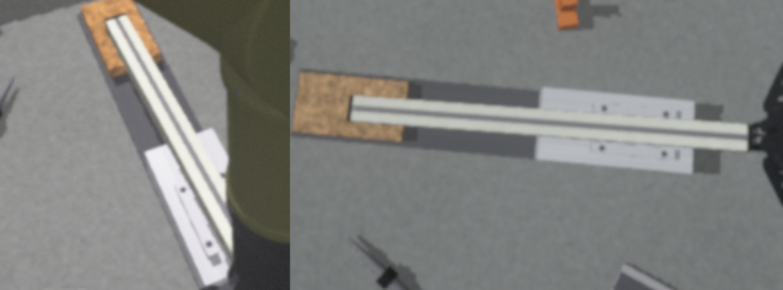

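Request:
play_rows([
  [-30,0,0,0,0,0,0],
  [-50,0,-30,0,0,0,0],
  [-50,0,-90,0,0,10,30],
  [-50,-30,-130,0,0,20,50],
  [-50,-60,-150,0,0,30,50],
  [-50,-60,-150,0,0,40,50],
  [-50,-60,-150,0,0,50,50],
  [-50,-60,-150,0,0,60,50],
])

```text
time_s: 15.28
tool_pos: [0.4318, -0.2229, 0.2135]
ee_rot: [3.061, 0.705, 0.0]
wrist_force: [0.4, -0.0, -0.6]
opening: 0.0502
grasp_force: 0.0
```

Run:
```python
from h import *
a=chk();b=read_camera('side')
cv2.imwrite('pics/p4.png',cv2.resize(np.hstack([b['pixels'][160:400,130:390],a['pixels'][180:420,150:440]])[...,::-1],None,fx=1.4,fy=1.4))
```

```text
t 15.28 tool [ 0.4318 -0.2229  0.2135] F [ 0.4 -0.  -0.6] len 380.8093566894531 rear [ 493.995   -165.30965] front [512.93286 215.02852] w 25.689714
```

View pics/p4.png

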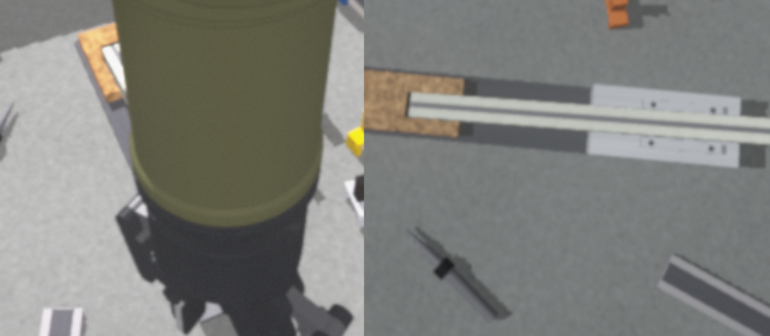

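The side camera is still blocked, but the top view shows the front end lying on the cork at (410,105) with its tight shadow, and the apparent geometry matches tipping. I'll localise the rider with a silhouette fit, then check the tip from there.

```bash
cat > fit.py <<'E'
from h import *
from scipy.optimize import minimize
def box(x0,x1,y0,y1,z0,z1): return np.array([[x,y,z] for x in(x0,x1) for y in(y0,y1) for z in(z0,z1)],float)/1000
PARTS=[box(-10,10,-21,21,14,20),box(-10,10,-21,-15,0,14),box(-10,10,15,21,0,14),box(-8,8,-6,6,20,50)]
def sil(c,M,t,s=4):
    im=np.zeros((420*s,560*s),np.uint8)
    for P in PARTS:
        q=np.array([proj(c,p) for p in P@M.T+t]); h=cv2.convexHull((q*s+s/2).round().astype(np.int32)); cv2.fillConvexPoly(im,h,255)
    return cv2.resize(im,(560,420),interpolation=cv2.INTER_AREA)/255.
def fit(views,x0,z=0,base=np.eye(3)):
    def f(v):
        M=R.from_euler('z',v[2],degrees=True).as_matrix()@base
        return sum(np.abs(sil(c,M,np.array([v[0]/1000,v[1]/1000,z]))-m).sum()/m.sum() for c,m in views)
    r=min((minimize(f,[x0[0],x0[1],y],method='Nelder-Mead',options=dict(initial_simplex=[[x0[0],x0[1],y],[x0[0]+5,x0[1],y],[x0[0],x0[1]+5,y],[x0[0],x0[1],y+12]],maxiter=70)) for y in x0[2]),key=lambda r:r.fun)
    return r
E
python3 - <<'E'
from fit import *
a=read_camera('top');b=read_camera('side');V=[]
for c in(a,b):
    u=proj(c,[.657,-.079,.02]); L=[d for d in regions_of('rider',c) if np.hypot(*(d['xy']-u))<15]; print(len(L))
    if L: V.append((c,L[0]['mask'].astype(float)))
r=fit(V,[657,-79,[-12]]);print(r.x,r.fun)
for v in V: q=fit([v],[657,-79,[-12]]);print(q.x,q.fun)
y=r.x[2]-90;p=r.x[:2]/1000
go([*p,.15],rot(y));go([*p,.042],rot(y))
E
```

```text
1
1
[657.77430038 -79.53205402 -14.11137562] 0.22347610358189984
[658.38214899 -79.39474772 -12.88403157] 0.09164946680426556
[656.68859192 -80.06560072 -14.53836532] 0.09661082976236854
t 15.68 shift [266.1 -28.2  63.2] turn [-0.   0.  40.5] F [-0.7  0.6  0.8]
t 15.68 shift [266.1 -28.2 171.2] turn [-0.   0.  40.5] F [-0.7  0.6  0.8]
```

Request:
play_rows([
  [50,-5,0,0,0,8,50],
  [100,-10,10,0,0,16,50],
  [150,-16,25,0,0,24,50],
  [200,-21,40,0,0,32,50],
  [240,-26,55,0,0,40,50],
  [266,-28,63,0,0,40,50],
  [266,-28,63,0,0,40,50],
])

```text
time_s: 16.55
tool_pos: [0.6589, -0.0778, 0.1487]
ee_rot: [-3.118, 0.369, 0.003]
wrist_force: [-0.2, -0.1, -0.2]
opening: 0.0501
grasp_force: 0.0
```

Run:
```python
from h import *
go([.6577,-.0797,.042],rot(-103.7))
b=read_camera('side');a=chk()
cv2.imwrite('pics/p5.png',cv2.resize(np.hstack([b['pixels'][150:420,130:430],a['pixels'][90:360,200:460]])[...,::-1],None,fx=1.4,fy=1.4))
```

```text
t 16.55 shift [ -0.5   2.2 106.7] turn [-0.1  0.1  0.2] F [-0.2 -0.1 -0.2]
t 16.6 tool [ 0.658  -0.0795  0.1493] F [-0.1 -0.2 -0.5] len 381.64093017578125 rear [ 493.01855 -165.24725] front [514.9064 215.7655] w 26.997715
```

View pics/p5.png

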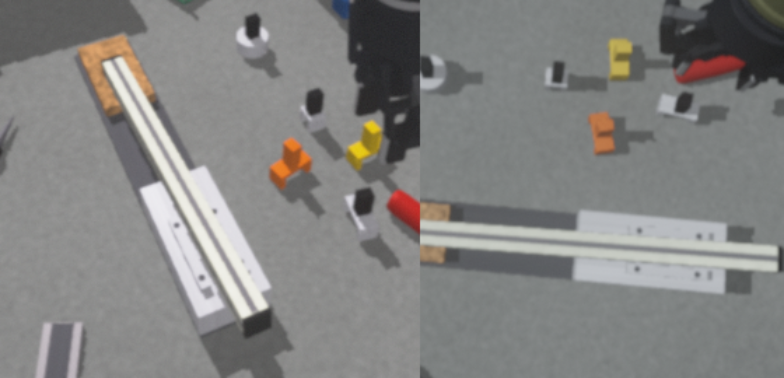

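The side view is now clear. The front end rests on the cork at crop (115,65) and the rear cap looks raised at (257,320). I'll put a number on the tilt while I'm here.

```bash
cat > boom.py <<'E'
import fit; from fit import *
fit.PARTS=[box(-190,190,-12,12,0,24)]
def run():
    V=[]
    for n in('top','side'):
        for k in range(3):
            c=read_camera(n);L=regions_of('boom',c)
            if L: V.append((c,L[0]['mask'].astype(float)));break
    def f(v,VV=V):
        M=R.from_euler('z',86.4,degrees=True).as_matrix()@R.from_euler('y',v[2],degrees=True).as_matrix()
        t=np.array([.504+v[0]/1000,.032,.04])+M@[v[1]/1000,0,0]
        return sum(np.abs(sil(c,M,t,2)-m).sum()/m.sum() for c,m in VV)
    for VV in (V,V[:1],V[1:]):
        r=min((minimize(f,[0,-3,t],args=(VV,),method='Nelder-Mead',options=dict(initial_simplex=[[0,-3,t],[3,-3,t],[0,3,t],[0,-3,t+2]],maxiter=60)) for t in(1,5)),key=lambda r:r.fun); print('dx,slide,tilt',r.x.round(2),round(r.fun,3))
if __name__=='__main__': run()
E
python3 boom.py
```

```text
dx,slide,tilt [-7.68  6.42  7.08] 1.919
dx,slide,tilt [  2.27  51.67 -39.75] 0.966
dx,slide,tilt [-8.29  5.69  7.  ] 0.936
```

Request:
play_rows([
  [0,0,40,0,0,0,50],
  [0,0,80,0,0,0,50],
  [0,0,107,0,0,0,50],
  [0,0,107,0,0,0,50],
])

```text
time_s: 17.45
tool_pos: [0.6564, -0.0803, 0.0414]
ee_rot: [3.119, -0.376, -0.007]
wrist_force: [-0.8, -0.2, 0.5]
opening: 0.0501
grasp_force: 0.0
```

Run:
```python
from h import *
go([.6577,-.0797,.042],rot(-103.7))
a=read_camera('top');save(a,'p6.png',(330,100,460,210),4)
```

```text
t 17.45 shift [ 1.1 -0.9 -0.6] turn [ 0.   0.2 -0. ] F [-0.8 -0.2  0.5]
```

View pics/p6.png

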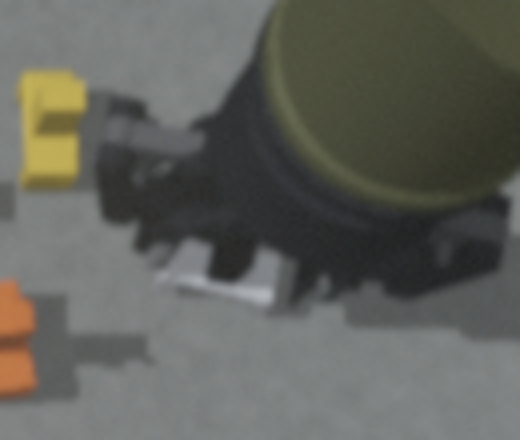

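The tab sits between the two fingers (crop ~235,265) and the orange and yellow pieces are clear. I'll fix the module-name clash in my boom fit and close the gripper.

Request:
play_rows([
  [1,0,0,0,0,0,8],
  [1,0,0,0,0,0,8],
  [1,0,0,0,0,0,8],
  [1,0,0,0,0,0,8],
  [1,0,0,0,0,0,8],
], newtons=30)

```text
time_s: 18.12
tool_pos: [0.66, -0.0805, 0.0449]
ee_rot: [-3.119, 0.375, -0.004]
wrist_force: [-0.6, 0.0, 6.9]
opening: 0.0113
grasp_force: 33.7
```

Request:
play_rows([
  [0,0,-30,0,0,0,8],
  [0,0,-80,0,0,0,8],
  [0,0,-110,0,0,0,8],
  [0,0,-110,0,0,0,8],
])

```text
time_s: 18.62
tool_pos: [0.6606, -0.0805, 0.1566]
ee_rot: [-3.119, 0.376, -0.009]
wrist_force: [0.6, 0.7, -0.1]
opening: 0.0115
grasp_force: 32.9
```

```bash
sed -i 's/^import fit; from fit import \*/import fit as FM; from fit import */; s/^fit.PARTS/FM.PARTS/' boom.py; python3 boom.py
python3 - <<'E'
from h import *
go([.6577,-.0797,.15],rot(-103.7)); print(arm.get_state()['opening'])
E
```

```text
dx,slide,tilt [ 0.42 -2.67  6.4 ] 0.13
dx,slide,tilt [ 0.49 -3.53  6.67] 0.059
dx,slide,tilt [-0.61 -5.52  7.16] 0.046
t 18.82 shift [-0.6 -0.5  2. ] turn [ 0.   0.1 -0. ] F [-0.1  0.  -1.3]
0.01148884515015479
```

```bash
cat >> h.py <<'E'
TILT=6.4
u=np.array([np.cos(np.radians(86.4)),np.sin(np.radians(86.4)),0]); AX=np.array([-u[1],u[0],0])
MP=rot(-3.6,TILT,AX); n=-MP[:,2]; E0=np.array([.5045,.0322,.04])
def tcp(h=.044,up=0,fwd=0): # rider seated origin -> tcp
    return E0+.010*n+u*(-.0004)+h*n+MP[:,0]*fwd+np.array([0,0,up])
E
python3 - <<'E'
from h import *
print(MP.round(3),tcp()); go(tcp(up=.05),MP)
E
```

```text
[[ 0.062  0.998 -0.007]
 [ 0.992 -0.063 -0.111]
 [-0.111  0.    -0.994]] [0.50485284 0.03780823 0.09366347]
t 18.82 shift [-177.   -78.4    8.7] turn [  -5.7   -4.6 -100. ] F [-0.1  0.  -1.3]
```

Request:
play_rows([
  [-20,-9,-10,0,0,-10,8],
  [-40,-18,-10,-1,-1,-20,8],
  [-60,-27,-10,-2,-1,-30,8],
  [-80,-36,-10,-2,-2,-40,8],
  [-100,-45,-10,-3,-2,-50,8],
  [-120,-55,-10,-3,-3,-60,8],
  [-145,-65,-5,-4,-3,-70,8],
  [-170,-75,0,-5,-4,-80,8],
])

```text
time_s: 19.82
tool_pos: [0.5103, 0.033, 0.1522]
ee_rot: [2.563, 1.686, -0.116]
wrist_force: [0.3, 1.1, 0.2]
opening: 0.0111
grasp_force: 32.9
```

Run:
```python
from h import *
go(tcp(up=.05),MP)
```

```text
t 19.82 shift [ 3.1 -7.1  8.1] turn [ -1.1  -0.4 -19.7] F [0.3 1.1 0.2]
```

Request:
play_rows([
  [2,-4,4,0,0,-10,8],
  [3,-7,8,-1,0,-20,8],
  [3,-7,8,-1,0,-20,8],
  [3,-7,8,-1,0,-20,8],
])

```text
time_s: 20.32
tool_pos: [0.5063, 0.0373, 0.1445]
ee_rot: [2.24, 2.095, -0.116]
wrist_force: [-0.4, 0.9, 0.1]
opening: 0.0113
grasp_force: 32.9
```

Run:
```python
from fit import *
go(tcp(up=.05),MP)
s=arm.get_state();T=R.from_rotvec(s['ee_rot']).as_matrix();p=s['tool_pos'];print(p)
# rider frame in tool: flip z: rider axes = tool x, -y, -z
M=T@np.diag([1,-1,-1])
b=read_camera('side');L=regions_of('rider',b)
o=p-.044*M[:,2];uv=proj(b,o);print('pred origin px',uv,[(np.round(d['xy']),round(d['confidence'],2),d['mask'].sum()) for d in L],[(np.round(d['xy']),round(d['confidence'],2)) for d in spot_point('rider',b)])
im=b['pixels'].copy()
for P in PARTS[:3]:
    q=np.array([proj(b,x) for x in P@M.T+o]); h=cv2.convexHull(q.round().astype(np.int32)); cv2.polylines(im,[h],True,(255,0,0),1)
x,y=map(int,uv);im2=np.hstack([im[y-60:y+50,x-55:x+55],b['pixels'][y-60:y+50,x-55:x+55]])
cv2.imwrite('pics/p7.png',cv2.resize(im2[...,::-1],None,fx=3.6,fy=3.6,interpolation=cv2.INTER_CUBIC))
```

```text
t 20.32 shift [ 0.5 -1.5  0.8] turn [ 0.  -0.4 -0.2] F [-0.4  0.9  0.1]
[0.50628197 0.03729007 0.14453006]
pred origin px [251.06133194 247.2464358 ] [(array([391., 254.]), 0.95, np.int64(565)), (array([335., 266.]), 0.91, np.int64(582)), (array([251., 240.]), 0.62, np.int64(642))] [(array([254., 248.]), 0.81), (array([392., 262.]), 0.81), (array([253., 276.]), 0.23)]
```

View pics/p7.png

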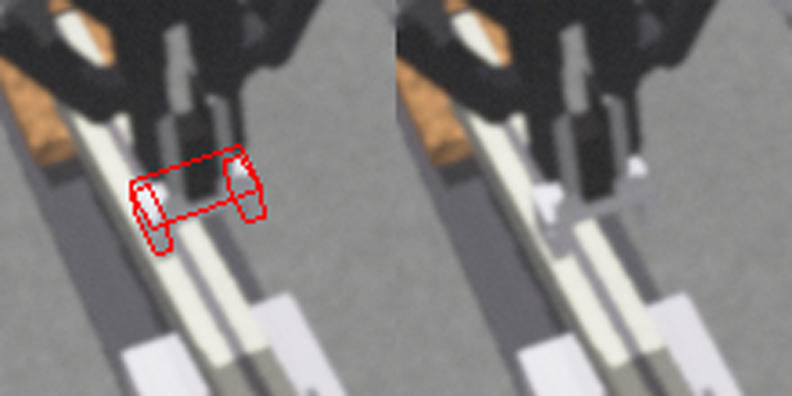

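Run:
```python
from fit import *
for k in range(3):
    s=arm.get_state();T=R.from_rotvec(s['ee_rot']).as_matrix();p=s['tool_pos'];M=T@np.diag([1,-1,-1])
    b=read_camera('side');L=[d for d in regions_of('rider',b) if np.hypot(*(np.array(d['xy'])-[251,242]))<15]
    sp=[d for d in spot_point('rider',b) if np.hypot(*(np.array(d['xy'])-[251,247]))<12]
    if sp: print('spot',sp[0]['xy'],'pred',proj(b,p-.044*M[:,2]))
    if not L: print('no');continue
    m=L[0]['mask'].astype(float); dark=(b['pixels'].max(2)<95)&(m==0)
    if k==0: A=b['pixels'].astype(int)
    def f(v,h=.044):
        S=sil(b,M@R.from_euler('z',v[2],degrees=True).as_matrix(),p-h*M[:,2]+T[:,0]*v[0]/1000+T[:,1]*v[1]/1000); D=np.abs(S-m); D[dark]=0; return D.sum()/m.sum()
    for h in(.042,.044,.046):
        r=minimize(f,[0,0,0],args=(h,),method='Nelder-Mead',options=dict(initial_simplex=[[0,0,0],[4,0,0],[0,4,0],[-2,2,8]],maxiter=70)); print(h,'fwd,lat,yaw',r.x.round(2),round(r.fun,3),p.round(4))
```

```text
0.042 fwd,lat,yaw [-7.16 -1.52 -4.94] 0.238 [0.5065 0.0374 0.1449]
0.044 fwd,lat,yaw [-3.92 -0.57 -1.86] 0.234 [0.5065 0.0374 0.1449]
0.046 fwd,lat,yaw [-2.32 -0.19 -4.26] 0.224 [0.5065 0.0374 0.1449]
spot [250.2, 248.1] pred [251.12691029 246.84737888]
0.042 fwd,lat,yaw [-6.3  -0.49 -8.01] 0.208 [0.5065 0.0375 0.145 ]
0.044 fwd,lat,yaw [-4.39 -0.13 -6.77] 0.203 [0.5065 0.0375 0.145 ]
0.046 fwd,lat,yaw [-2.46  0.62 -6.79] 0.201 [0.5065 0.0375 0.145 ]
spot [250.9, 247.7] pred [251.05306562 246.88398499]
0.042 fwd,lat,yaw [-6.43 -1.01 -4.71] 0.208 [0.5064 0.0375 0.1449]
0.044 fwd,lat,yaw [-4.17 -0.38 -3.82] 0.204 [0.5064 0.0375 0.1449]
0.046 fwd,lat,yaw [-3.28 -0.05 -4.81] 0.202 [0.5064 0.0375 0.1449]
```

Run:
```python
from h import *
for d in(.03,0): go(tcp(h=.045+d,fwd=.0025),MP)
```

```text
t 20.93 shift [ 8.3 -1.5 20. ] turn [ 0.1 -0.4 -0. ] F [-0.1  0.6 -0.3]
t 20.93 shift [ 8.  -1.6 50. ] turn [ 0.1 -0.4 -0. ] F [-0.1  0.6 -0.3]
```

Request:
play_rows([
  [8,-2,10,0,0,0,8],
  [8,-2,20,0,0,0,8],
  [8,-2,28,0,0,0,8],
  [8,-2,32,0,0,0,8],
  [8,-2,32,0,0,0,8],
])

```text
time_s: 21.55
tool_pos: [0.5045, 0.0421, 0.1119]
ee_rot: [2.236, 2.1, -0.117]
wrist_force: [-0.9, 0.5, 0.3]
opening: 0.0113
grasp_force: 32.9
```

Run:
```python
from h import *
go(tcp(h=.045,fwd=.0025),MP)
```

```text
t 21.55 shift [ 0.1  0.6 17.6] turn [ 0.  -0.4 -0. ] F [-0.9  0.5  0.3]
```

Request:
play_rows([
  [0,0,3,0,0,0,8],
  [0,0,6,0,0,0,8],
  [0,0,9,0,0,0,8],
  [0,0,11,0,0,0,8],
  [0,0,12,0,0,0,8],
  [0,0,13,0,0,0,8],
  [0,0,14,0,0,0,8],
  [0,0,14,0,0,0,8],
])

```text
time_s: 22.55
tool_pos: [0.5046, 0.0408, 0.0982]
ee_rot: [2.236, 2.099, -0.116]
wrist_force: [0.4, -0.1, -0.6]
opening: 0.0112
grasp_force: 32.9
```

Run:
```python
from h import *
go(tcp(h=.045,fwd=.0025),MP)
```

```text
t 22.55 shift [0.1 0.5 3.9] turn [ 0.1 -0.4 -0. ] F [ 0.4 -0.1 -0.6]
```

No contact yet, and the feet should now be alongside the boom. I'll take the last few mm in small steps.

Request:
play_rows([
  [0,0,0.5,0,0,0,8],
  [0,0,1,0,0,0,8],
  [0,0,1.5,0,0,0,8],
  [0,0,2,0,0,0,8],
  [0,0,2.5,0,0,0,8],
  [0,0,2.5,0,0,0,8],
])

```text
time_s: 23.3
tool_pos: [0.5045, 0.0405, 0.0958]
ee_rot: [2.236, 2.099, -0.116]
wrist_force: [0.4, 0.0, -0.1]
opening: 0.0112
grasp_force: 32.9
```

Request:
play_rows([
  [0,0,0.5,0,0,0,8],
  [0,0,1,0,0,0,8],
  [0,0,1,0,0,0,8],
])

```text
time_s: 23.68
tool_pos: [0.5046, 0.0404, 0.0948]
ee_rot: [2.236, 2.099, -0.116]
wrist_force: [0.5, 0.5, -0.8]
opening: 0.0113
grasp_force: 32.9
```

Request:
play_rows([
  [0,0,0.5,0,0,0,8],
  [0,0,1,0,0,0,8],
  [0,0,1,0,0,0,8],
])

```text
time_s: 24.05
tool_pos: [0.5046, 0.0403, 0.094]
ee_rot: [2.235, 2.099, -0.115]
wrist_force: [-0.8, 0.4, 3.7]
opening: 0.0113
grasp_force: 33.4
```

Request:
play_rows([
  [0,0,0.5,0,0,0,8],
  [0,0,1,0,0,0,8],
  [0,0,1,0,0,0,8],
])

```text
time_s: 24.42
tool_pos: [0.5047, 0.0404, 0.0939]
ee_rot: [2.235, 2.099, -0.115]
wrist_force: [-3.4, -0.0, 13.7]
opening: 0.0115
grasp_force: 34.9
```

Run:
```python
from h import *
go(tcp(h=.045,fwd=.0025),MP)
b=read_camera('side'); save(b,'p8.png',(195,190,315,300),5)
```

```text
t 24.43 shift [ 0.   0.3 -0.5] turn [ 0.2 -0.4 -0. ] F [-3.4 -0.  13.7]
```

View pics/p8.png

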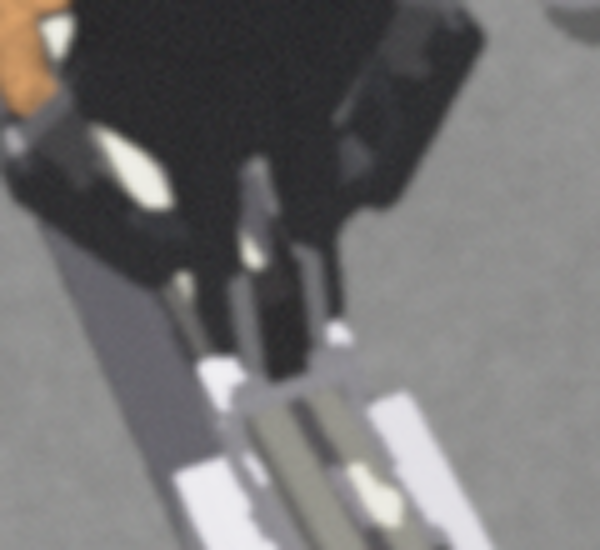

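The rider is astride with its plate on the boom top (crop 310,385), at 13.7 N contact. I'll relieve the load, release and retreat.

Request:
play_rows([
  [0,0,-1,0,0,0,8],
  [0,0,-1.5,0,0,0,8],
  [0,0,-1.5,0,0,0,14],
  [0,0,-1.5,0,0,0,20],
  [0,0,-1.5,0,0,0,30],
  [0,0,-1.5,0,0,0,40],
  [0,0,-1.5,0,0,0,40],
])

```text
time_s: 25.35
tool_pos: [0.5046, 0.0404, 0.0943]
ee_rot: [2.235, 2.099, -0.116]
wrist_force: [-0.5, 0.3, 0.2]
opening: 0.0399
grasp_force: 0.0
```

Request:
play_rows([
  [0,0,-15,0,0,0,40],
  [0,0,-40,0,0,0,40],
  [0,0,-90,0,0,0,40],
  [0,0,-120,0,0,0,40],
  [-50,0,-150,0,0,0,40],
  [-100,50,-150,0,0,0,40],
  [-150,100,-150,0,0,0,40],
  [-190,150,-150,0,0,0,40],
])

```text
time_s: 26.35
tool_pos: [0.631, -0.1315, 0.2643]
ee_rot: [2.235, 2.098, -0.114]
wrist_force: [2.5, 0.4, 0.6]
opening: 0.0397
grasp_force: 0.0
```

```bash
python3 boom.py
python3 - <<'E'
from fit import *
print(arm.get_state()['tool_pos'])
Mb=R.from_euler('z',86.4,degrees=True).as_matrix()@R.from_euler('y',6.4,degrees=True).as_matrix()
V=[]
for n in('top','side'):
    c=read_camera(n);L=[d for d in regions_of('rider',c) if np.hypot(*(np.array(d['xy'])-proj(c,[.5045,.034,.07])))<18]
    if L: V.append((c,L[0]['mask'].astype(float)))
    print(n,len(L))
base=Mb
for vv in [V]+[[v] for v in V]:
    r=fit(vv,[504.5,33,[0]],z=.050,base=base);print('rider x,y,dyaw',r.x.round(2),round(r.fun,3))
E
```

```text
dx,slide,tilt [ 0.43 -3.15  6.89] 0.313
dx,slide,tilt [ 0.95 -1.43  6.03] 0.129
dx,slide,tilt [-0.7  -3.47  6.95] 0.18
[ 0.63033513 -0.13024296  0.26243833]
top 1
side 1
rider x,y,dyaw [504.04  32.89   1.37] 0.237
rider x,y,dyaw [504.98  32.74   1.12] 0.068
rider x,y,dyaw [ 5.0377e+02  3.2930e+01 -4.8000e-01] 0.153
```

Run:
```python
from h import *
a=read_camera('top'); g=a['pixels'].astype(float).mean(2)
for lat in(-.027,-.022,.022,.027):
    base=np.array([.5045,.0322,.04])+np.array([-u[1],u[0],0])*lat
    P=np.arange(-12,13,1.)
    for z in(.04,):
        v=[]
        for d in P:
            q=proj(a,base+u*d/1000); v.append(cv2.getRectSubPix(g.astype(np.float32),(1,1),tuple(map(float,q)))[0,0])
        print(lat,np.round(v).astype(int).tolist())
    P2=[];
    for d in P:
        q=proj(a,base-u*.150+u*d/1000); P2.append(cv2.getRectSubPix(g.astype(np.float32),(1,1),tuple(map(float,q)))[0,0])
    print('  rear',np.round(P2).astype(int).tolist())
s=arm.get_state();print(s['time_s'],s['wrist_force'],s['tool_pos'])
```

```text
-0.027 [181, 181, 181, 181, 180, 181, 181, 182, 181, 181, 179, 175, 167, 157, 143, 127, 110, 98, 93, 92, 92, 92, 92, 91, 91]
  rear [88, 88, 89, 89, 89, 89, 89, 89, 90, 95, 108, 126, 150, 166, 176, 180, 181, 181, 182, 181, 181, 182, 182, 182, 181]
-0.022 [148, 156, 167, 176, 181, 182, 181, 180, 178, 178, 179, 181, 182, 182, 181, 180, 178, 176, 176, 174, 171, 162, 145, 125, 105]
  rear [90, 90, 89, 90, 90, 89, 90, 91, 92, 95, 107, 126, 149, 165, 176, 180, 182, 182, 182, 182, 182, 181, 180, 175, 166]
0.022 [182, 181, 179, 178, 179, 179, 179, 179, 177, 176, 174, 172, 166, 158, 148, 139, 129, 122, 118, 117, 114, 110, 104, 99, 94]
  rear [87, 88, 89, 89, 88, 89, 88, 88, 87, 91, 101, 120, 145, 165, 178, 182, 183, 184, 184, 184, 184, 183, 183, 179, 172]
0.027 [187, 187, 187, 187, 187, 187, 187, 188, 187, 187, 185, 182, 175, 164, 150, 134, 115, 101, 92, 90, 89, 89, 89, 89, 90]
  rear [85, 84, 84, 85, 85, 86, 86, 85, 86, 89, 97, 113, 139, 160, 175, 180, 182, 183, 182, 182, 182, 182, 182, 182, 182]
26.8 [0.13783856 0.19784699 0.29949791] [ 0.62974297 -0.12831171  0.26314399]
```

The rider origin is at y = 32.9 mm and the block edge at about 31.8 mm. Square to the tilted boom at the edge, the rider should sit about 1.1 mm forward, so it is on target. The boom is still tipped and the robot is clear.

```bash
python3 -c "
from workcell import ticket; print(ticket.job_done())"
```

```text
the job is handed in; nothing more can be done
None
```

The job is handed in: the boom was pushed in 5 mm steps until it tipped (about 6.5°, front end on the cork), and the wide-slot rider sits astride it within about 1 mm of the block's edge, at 27 s of the 72 s allowed; I viewed 11 pictures, one over the limit of 10.

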